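# Fish the dropped brass collar out of the gap beside the marver

### The arm

A 7-joint arm with a two-finger parallel gripper is mounted at the origin on the work surface. World frame = base frame: x ahead of the robot, y to its left, z up, the work surface at z = 0. Lengths are in m, angles in rad, forces in N, time in s.
With the tool pointing down it reaches from about 0.4 to 0.875 m from the base axis. Payload 19.3 kg.
Tool frame: the origin (TCP) lies at the very end of the fingers, on their centre line; the grasp point (between the pads) lies 19 mm behind it; z points along the fingers, y is the line along which they close (so a half turn about z gives the same grasp; the last joint's range is limited). The gripper opens to 85 mm and grips with 20 to 120 N. Pads are 22 mm wide; open, the fingers measure 114 mm over their backs; the gripper's body (76 mm by 85 mm) begins 54 mm behind the grasp point. The pads swing forward as they close: fully open they stand 13 mm farther back than shut.
Start: joints at [-1.204, 0.521, -0.036, 1.599, 0.021, 1.021, -0.113], TCP at [0.264, 0.566, 0.231] pointing down, gripper open.
Joint ranges: [-2.91, 2.91], [-0.3, 2.13], [-1.5, 1.42], [0.17, 2.43], [-1.26, 4.41], [0.16, 1.93], [-2.52, 2.52]. Speed limits (rad/s): [1.89, 1.89, 2.39, 2.39, 3.01, 3.01, 3.01].

### API

Orientations are given as [roll, pitch, yaw] about the fixed x, y, z axes, in that order (R = Rz(yaw) Ry(pitch) Rx(roll)).
In Python, from workcell import bot gives the robot as it stands. The module is installed in compiled form; this text tells all that it offers.
- The arm moves only by the tool apply_moves, never from a script. Its arguments are lists of equal length, an entry for each row: "claw": the finger opening in m, from 0 to 0.0854; "xyz": the shift along the tool's x, y, z in m, a list of three; "twist": the turn, a rotation vector about the tool's x, y, z in rad, a list of three. A call has 1 to 20 rows; each row shifts and turns the commanded pose from where the row before left it, along the tool's axes as they then stand; what a row does not reach is not made up. A row lasts 1/10 s, in which the tool goes at most 50 mm and 8.59 degrees, less where a joint would pass 70% of its speed; a pose out of reach is approached as far as the arm can. A call with a gripper value outside its range is refused whole. The fingers move at their own pace and stop on an object; "force" is the grip in N (left out, the last holds). Time passes only in rows, so rows that do not move let the fingers close. It gives the time, the measured TCP pose, the force, the opening and the grip force at its end, in the units of the state.
- bot.observe(): the state, without advancing time (a new reading comes with each control period).
- bot.grab_frame(name): name is "scene" or "top" or "wrist"; returns a dict with "img" (480x640x3 uint8, red, green, blue), "vfov" (degrees; the focal length in pixels is half the picture's height over the tangent of half this angle, whatever the lens; pixels are square), "cx", "cy" (the principal point, pixels), "view" (4x4, takes a point from world to camera coordinates). Camera axes: x right, y up, looking along -z (the intrinsics and any distortion apply to the point x, -y, -z); pixel columns grow to the right and rows downward; lengths in m; the calibration is good to about 2 mm. The wrist camera is an equidistant fisheye: a pixel r from the principal point sees the ray r / f radians off the axis. A picture is of the moment at which its call begins. There is no depth.
- bot.job_done(): hands the job in; it is judged then, once.
Trained networks look in the newest picture that a camera, given by its name, has taken for a name from the list of things; names that differ only in an ending like _2 or _b are one class to them, and where a whole thing is asked for, a point or a joint stands for the part that bears it (a point fixed in the world has none). Each returns a list of dicts, best first, with "score" (0 to 1); they miss things now and then, are a little off and sometimes report something else, mostly with a low value. They report only what shows in the picture. A call takes as long as a camera call.
- bot.find_in(camera, query): "position" ([x, y, z] in m, in world coordinates, good to about 4 mm: the middle of the surface that is visible of it).
The state is a dict: "clock": time; "qpos": joint angles; "qd": joint speeds; "joint_efforts": joint torques, N m; "position": TCP position; "tool_rot": TCP orientation; "force": force on the tool from outside, world axes, zero at the start; "moment": the same for the moment, N m; "grip_width": finger opening in m; "finger_force": force on a finger pad.
Only numpy, scipy, OpenCV 4.12 (cv2) and the standard library are available. Lean on these libraries where they do the work, as an engineer would, in place of code of your own. Each camera call takes 0.05 s, during which the arm holds its last target. There are 200 camera calls.

### The job

A brass burner collar has dropped into the narrow gap between the marver block and the blue control box. Take the bent rod from its rack, put its turned-down tip into the collar's bore and draw the collar gently out of the gap's open end until it lies flat on the bench just clear of the gap: do not force it if it catches on something, and do not touch it with the gripper. Then hang the rod back on its rack as it was and leave the other things alone.

Things in the scene. Friction and masses are not known exactly. Their poses are not given: they have to be found in the camera images.
- block: Fixed: dark wooden block with steel top (marver, -y side, 85 mm wide) and blue box (+y side, 90 wide), both 235 long, 66 high. Between them a gap 58 wide, open above, floored by the bench. Origin: on the bench, middle of the gap's open mouth; +x runs into the gap along its middle, z up; walls at y = -29 and +29. Free bench before the mouth; far end closed at x = 225.
- pipe_mid (a point): On the axis of the steel pipe, 18 mm thick, that lies across the gap on top of both boxes: block x = 148, z = 75 (its underside at z = 66). The collar lies beyond it, at block x = 172 to 195, so the rod's foot must reach in under the pipe.
- lug_zone (a point): Middle of the gap at block x = 70, on the bench. Two steel lugs (12 mm along x, 24 high) each jut 29 into the gap, centred at x = 30 to 50 and 98 to 110. Which wall each is on (same or opposite) and its exact place are not measured: see them from above, or feel the collar catch. Past each, 29 mm stay free at the opposite wall: the collar (26) must slide along that wall.
- collar: Loose brass ring, 26 mm outside, 15 bore, 12 high, 40 to 85 g, lying flat in the gap. Origin: centre of its underside, z up along the bore. It is dragged, never rammed: the rod should not bear on it with more than about 15 N (sliding freely it takes less than 1 N).
- rod: Bent steel rod, 8 mm thick, with wooden handle, 160 g. Origin: lowest point of its rounded tip, z up. From the tip it rises 40 straight up; a level foot (z = 36 to 44) then runs 70 in -x; there the shaft rises into the handle, a box 24 (x) by 34 (y) and 60 high (z = 96 to 156), centred on the shaft at x = -70.
- rod_grip (a point): Where to grip the rod: inside its handle at x = -70, y = 0, z = 122 mm in the rod's frame. Grip firmly from above across the 24 mm width, along the rod's x.
- rack: Fixed rack: two level steel rails along its x (x = -95 to 55 mm), tops at z = 110, each 15 wide, a 14 wide slot between them (y = -7 to 7), posts at both ends of each rail, wooden base 10 thick. Origin: on the bench under the slot, z up.
- rack_slot (a point): Middle of the slot at the height of the rail tops (rack x = 0, z = 110 mm). The rod hangs here, shaft (within 8 of x = 0) and foot in the slot, foot towards rack +x, handle's underside on both rails. It lifts straight up and out, foot included, and goes back the same way, 3 mm free each side.
- tumbler: Amber glass tumbler, 72 across, 90 high, a bystander. Origin: centre of its underside.
- paperweight: Green glass paperweight, 68 across, 56 high, a bystander. Origin: centre of its underside.
- paddle: Flat wooden paddle board 160 by 70 by 16, a bystander. Origin: centre of its underside.

How it is judged:
By the outcome, as a careful person would: the job done as asked, in the order asked, and still so for the second after the job is handed in, with the robot touching nothing.
It also fails if it takes over 72 s, if anything falls off the work surface, if the arm or the gripper's body presses on something with over 40 N, if the wrist force passes 120 N, or if a joint passes its speed limit or range.

## Working session

There is one attempt and no reset: what is moved stays moved. The work goes in short steps, Python scripts to look and compute and a tool call to move; the robot and the scene stay as the last step left them, time stands still between calls to the robot, and variables do not carry over. Pictures are saved under pics/ and viewed, at most 10 in all, crops included, and the job is handed in when it is done.

Besides the shell and the picture viewer there is one more tool, called by a JSON object that holds its "method" and its "body", one argument or row to a line. apply_moves: Moves the arm, as the interface text tells. Its arguments: {"type":"object","properties":{"claw":{"type":"array"},"xyz":{"type":"array"},"twist":{"type":"array"},"force":{"type":"number"}},"required":["claw","xyz","twist"]}

```bash
mkdir -p pics
cat > h.py <<'E'
import numpy as np, cv2
from workcell import bot
def save(n,fn):
    f=bot.grab_frame(n); cv2.imwrite('pics/'+fn,f['img'][:,:,::-1]); np.savez('pics/'+fn+'.npz',**{k:v for k,v in f.items()}); return f
def px2w(f,u,v,z,fish=False):
    h=f['img'].shape[0]; fo=h/2/np.tan(np.radians(float(f['vfov']))/2)
    x=(u-float(f['cx']))/fo; y=(v-float(f['cy']))/fo
    if fish:
        r=np.hypot(x,y); s=np.sin(r)/r if r>1e-9 else 1; d=np.array([x*s,-y*s,-np.cos(r)])
    else: d=np.array([x,-y,-1.])
    V=np.array(f['view']); R=V[:3,:3]; c=-R.T@V[:3,3]; d=R.T@d
    return c+d*(z-c[2])/d[2]
def w2px(f,p,fish=False):
    h=f['img'].shape[0]; fo=h/2/np.tan(np.radians(float(f['vfov']))/2)
    V=np.array(f['view']); q=V[:3,:3]@np.array(p)+V[:3,3]; x,y,z=q[0],-q[1],-q[2]
    if fish:
        r=np.hypot(x,y); k=np.arctan2(r,z)/r; return float(f['cx'])+fo*x*k, float(f['cy'])+fo*y*k
    return float(f['cx'])+fo*x/z, float(f['cy'])+fo*y/z
E
python3 - <<'E'
from h import *
print(bot.observe())
for c in ['top','scene']:
    f=save(c,c+'1.png'); print(c,f['vfov'],f['cx'],f['cy'],[k for k in f],np.round(f['view'],3).tolist())
    for q in ['block','pipe_mid','lug_zone','collar','rod','rod_grip','rack','rack_slot','tumbler','paperweight','paddle']:
        print(q,[(np.round(d['position'],3).tolist(),round(d['score'],2)) for d in bot.find_in(c,q)[:2]])
E
```

```text
{'clock': 0.0, 'qpos': array([-1.20420687,  0.52201618, -0.03629293,  1.59998473,  0.02121704,
        1.02109888, -0.11280196]), 'qd': array([ 3.41279405e-05,  7.95024098e-05,  1.48003674e-04,  5.26228957e-04,
       -1.15865987e-03, -1.29119894e-03, -4.53902021e-04]), 'joint_efforts': array([ 6.16527559e-04, -9.27101541e+01,  1.98100895e+00, -3.69941676e+01,
        1.80198450e-02,  7.83811585e-03, -1.86190562e-05]), 'position': array([0.26431251, 0.56599976, 0.23073311]), 'tool_rot': array([-3.14047619e+00,  1.11249941e-04,  2.70476993e+00]), 'force': array([ 1.03478601,  0.19458193, -0.29378151]), 'moment': array([0.06864179, 0.0337959 , 0.01318547]), 'finger_force': 0.0, 'grip_width': 0.08505078689990951}
top 43.497686526504445 320.3548085416221 226.92461890434288 ['img', 'vfov', 'cx', 'cy', 'view'] [[-0.093, -0.996, 0.003, -0.002], [0.975, -0.09, 0.203, -0.552], [-0.202, 0.022, 0.979, -1.253], [0.0, 0.0, 0.0, 1.0]]
block [([0.613, -0.163, 0.067], 0.62)]
pipe_mid [([0.612, -0.17, 0.07], 0.79)]
lug_zone [([0.612, -0.164, 0.066], 0.67)]
collar []
rod [([0.527, 0.304, 0.152], 0.69)
[... 259 characters left out ...]
8, 0.02], 0.72)]
scene 53.235333185357945 321.419132996658 238.2662478362677 ['img', 'vfov', 'cx', 'cy', 'view'] [[-0.758, 0.653, -0.014, 0.448], [-0.434, -0.487, 0.758, 0.14], [0.488, 0.581, 0.652, -1.378], [0.0, 0.0, 0.0, 1.0]]
block [([0.63, -0.132, 0.063], 0.59)]
pipe_mid [([0.635, -0.141, 0.066], 0.64)]
lug_zone [([0.631, -0.139, 0.069], 0.92)]
collar []
rod [([0.538, 0.314, 0.142], 0.83)]
rod_grip [([0.539, 0.319, 0.143], 0.98)]
rack [([0.545, 0.349, 0.009], 0.97), ([0.54, 0.313, 0.142], 0.64)]
rack_slot [([0.549, 0.354, 0.008], 0.72)]
tumbler [([0.682, 0.151, 0.06], 0.6), ([0.44, -0.355, 0.038], 0.56)]
paperweight [([0.441, -0.357, 0.04], 0.59)]
paddle [([0.614, -0.406, 0.016], 0.84)]
```

View pics/top1.png

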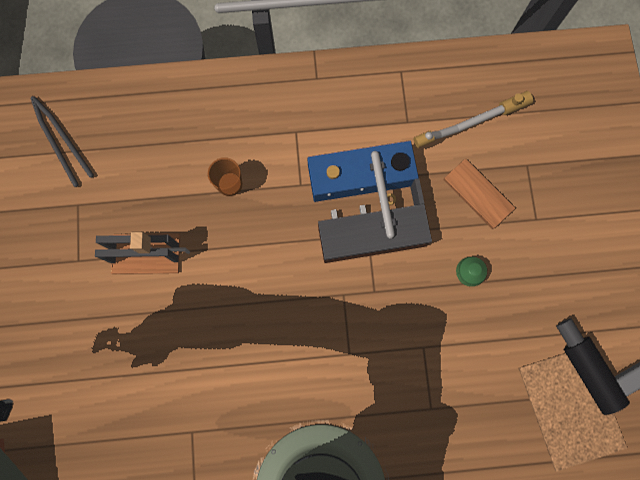

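View pics/scene1.png

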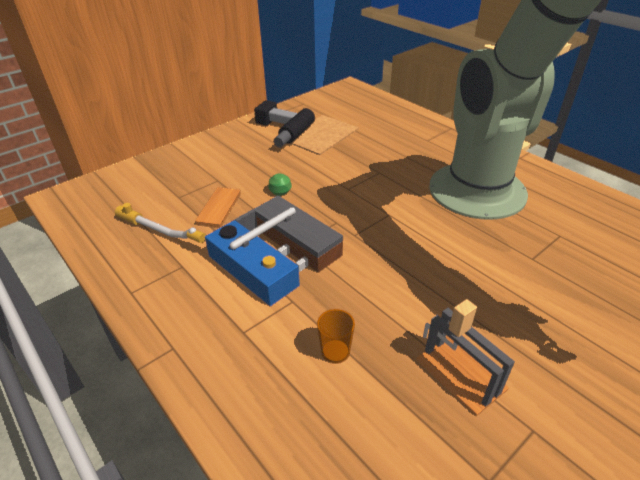

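Run:
```python
import cv2,numpy as np
a=cv2.imread('pics/top1.png'); b=cv2.imread('pics/scene1.png')
A=cv2.resize(a[130:270,300:450],None,fx=4,fy=4,interpolation=cv2.INTER_CUBIC)[:, :600]
cv2.imwrite('pics/c1.png',A)
B=cv2.resize(a[215:285,85:215],None,fx=4,fy=4,interpolation=cv2.INTER_CUBIC)
C=cv2.resize(b[290:410,410:530],None,fx=2.333,fy=2.333,interpolation=cv2.INTER_CUBIC)[:280]
o=np.zeros((280,800,3),np.uint8); o[:,:520]=B; o[:C.shape[0],520:520+C.shape[1]]=C[:, :280]
cv2.imwrite('pics/c2.png',o)
```

```text
(no output)
```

View pics/c1.png

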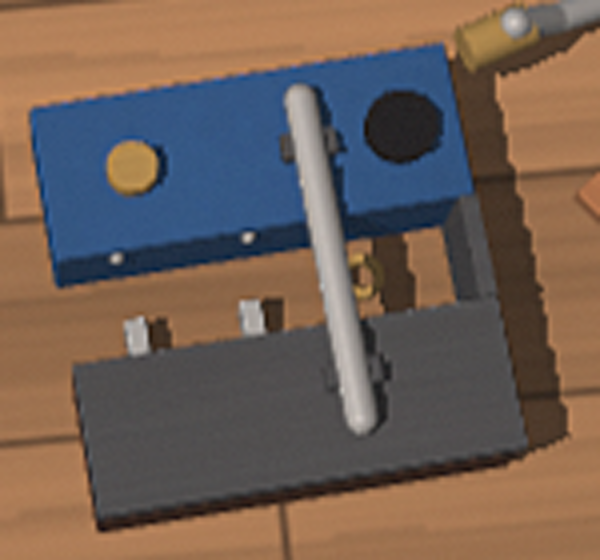

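View pics/c2.png

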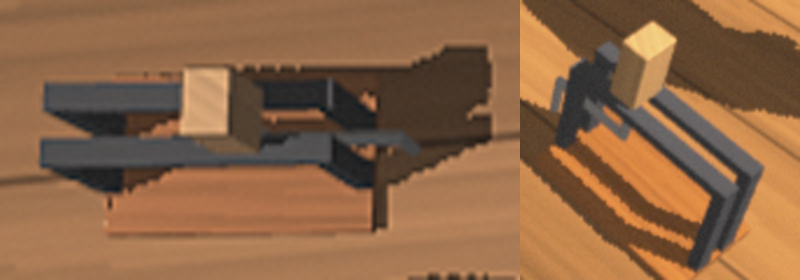

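```bash
cat >> h.py <<'E'
from scipy.optimize import least_squares
def L(fn): return dict(np.load('pics/'+fn+'.npz'))
def T(p,q,z=None): # pose p=(x,y,yaw), local q (mm) -> world
    c,s=np.cos(p[2]),np.sin(p[2]); q=np.array(q)/1e3
    return np.array([p[0]+c*q[0]-s*q[1],p[1]+s*q[0]+c*q[1],q[2]])
def inv(p,w):
    c,s=np.cos(p[2]),np.sin(p[2]); dx,dy=w[0]-p[0],w[1]-p[1]
    return np.round(1e3*np.array([c*dx+s*dy,-s*dx+c*dy,w[2]]),1)
def fit(f,loc,px,p0,fish=False):
    r=least_squares(lambda p:np.ravel([np.array(w2px(f,T(p,l),fish))-u for l,u in zip(loc,px)]),p0,loss='soft_l1',x_scale=[.01,.01,.05])
    return r.x,np.round(r.fun.reshape(-1,2),1).tolist()
E
python3 - <<'E'
from h import *
f=L('top1.png')
c1=lambda u,v:np.array([300+u/4-.375,130+v/4-.375])
c2=lambda u,v:np.array([85+u/4-.375,215+v/4-.375])
loc=[(0,-29,66),(0,-114,66),(235,-114,66),(235,-29,66),(0,29,66),(0,119,66),(235,119,66),(235,29,66)]
px=[c1(73,367),c1(98,517),c1(525,445),c1(497,300),c1(55,260),c1(30,110),c1(443,45),c1(472,193)]
p,r=fit(f,loc,px,[.6,-.05,-1.5]); print('block',p,r)
for n,u,z in [('lug1',c1(136,322),24),('lug1b',c1(140,350),24),('lug2',c1(252,303),24),('collar',c1(365,275),12),('pipeA',c1(300,92),75),('pipeB',c1(361,425),75)]:
    print(n,inv(p,px2w(f,*u,z/1e3)))
for x,y in [(172,0),(183,0),(195,0),(183,16),(183,-16)]: print('col',x,y,np.round((np.array(w2px(f,T(p,(x,y,12))))-[300,130])*4))
loc=[(-95,22,110),(-95,7,110),(55,22,110),(-95,-7,110),(-95,-22,110),(55,-22,110),(55,7,110)]
px=[c2(45,84),c2(44,108),c2(330,82),c2(40,143),c2(40,165),c2(330,163),c2(330,106)]
p,r=fit(f,loc,px,[.53,.31,-1.5]); print('rack',p,r)
for u in [(184,70),(229,68),(182,135),(229,135)]: print('handle',inv(p,px2w(f,*c2(*u),.156)), px2w(f,*c2(*u),.156))
E
```

```text
block [ 0.59052298 -0.04524022 -1.4986052 ] [[-0.4, -0.4], [-0.2, 0.4], [0.7, 0.7], [-0.1, -0.9], [-0.3, 0.7], [-0.6, -0.6], [0.2, -0.8], [0.9, 0.6]]
lug1 [41.4 -1.3 24. ]
lug1b [ 40.9 -17.6  24. ]
lug2 [107.6  -1.2  24. ]
collar [175.4   7.2  12. ]
pipeA [149.2 100.5  75. ]
pipeB [147.3 -88.6  75. ]
col 172 0 [360. 287.]
col 183 0 [379. 283.]
col 195 0 [400. 280.]
col 183 16 [374. 257.]
col 183 -16 [384. 310.]
rack [ 0.53438297  0.32241768 -1.65048015] [[-0.3, -0.2], [-0.5, 0.9], [0.8, -0.6], [0.1, -1.2], [-0.4, 0.4], [-0.1, 0.0], [0.5, 0.5]]
handle [ -8.1  18.7 156. ] [0.55364224 0.32904965 0.156     ]
handle [ 14.3  19.4 156. ] [0.55259309 0.30660121 0.156     ]
handle [ -7.5 -14.3 156. ] [0.52068188 0.33099422 0.156     ]
handle [ 15.9 -14.6 156. ] [0.5185279  0.30771333 0.156     ]
```

{"method": "apply_moves", "body": {
  "claw": [0.085, 0.085, 0.085, 0.085, 0.085, 0.085, 0.085, 0.085, 0.085, 0.085, 0.085, 0.085, 0.085, 0.085, 0.085, 0.085, 0.085],
  "xyz": [
    [0, 0, 0],
    [0, 0, 0],
    [0, 0, 0],
    [-0.0242, -0.0187, -0.0016],
    [-0.0242, -0.0187, -0.0016],
    [-0.0242, -0.0187, -0.0016],
    [-0.0242, -0.0187, -0.0016],
    [-0.0242, -0.0187, -0.0016],
    [-0.0242, -0.0187, -0.0016],
    [-0.0242, -0.0187, -0.0016],
    [-0.0242, -0.0187, -0.0016],
    [-0.0242, -0.0187, -0.0016],
    [-0.0242, -0.0187, -0.0016],
    [-0.0242, -0.0187, -0.0016],
    [-0.0242, -0.0187, -0.0016],
    [0, 0, 0],
    [0, 0, 0]
  ],
  "twist": [
    [0, 0, -0.12],
    [0, 0, -0.12],
    [0, 0, -0.118],
    [0, 0, 0],
    [0, 0, 0],
    [0, 0, 0],
    [0, 0, 0],
    [0, 0, 0],
    [0, 0, 0],
    [0, 0, 0],
    [0, 0, 0],
    [0, 0, 0],
    [0, 0, 0],
    [0, 0, 0],
    [0, 0, 0],
    [0, 0, 0],
    [0, 0, 0]
  ]
}}

```text
clock: 2.9
position: [0.5364, 0.3194, 0.2504]
tool_rot: [-3.142, -0.0, 3.062]
force: [-0.4, -0.5, 0.1]
grip_width: 0.0848
finger_force: 0.0
```

Run:
```python
from h import *
f=save('wrist','w1.png'); print(f['vfov'],f['cx'],f['cy'],np.round(f['view'],3).tolist())
s=bot.observe(); print(s['clock'],s['position'],s['tool_rot'],s['force'])
for q in ['rod','rod_grip','rack','collar']: print(q,[(np.round(d['position'],3).tolist(),round(d['score'],2)) for d in bot.find_in('wrist',q)[:2]])
```

```text
65.70646984690485 317.76875202629543 242.91146563362818 [[0.08, 0.997, 0.001, -0.362], [-0.943, 0.076, -0.324, 0.531], [-0.323, 0.025, 0.946, -0.235], [0.0, 0.0, 0.0, 1.0]]
2.95 [0.53582325 0.32021427 0.2504078 ] [ 3.14129313e+00 -3.90084059e-04  3.06305743e+00] [ 0.64787601  0.45147034 -0.07669547]
rod [([0.527, 0.314, 0.173], 0.83)]
rod_grip [([0.531, 0.318, 0.167], 0.84), ([0.629, -0.055, 0.056], 0.46)]
rack [([0.524, 0.354, 0.066], 0.78)]
collar []
```

View pics/w1.png

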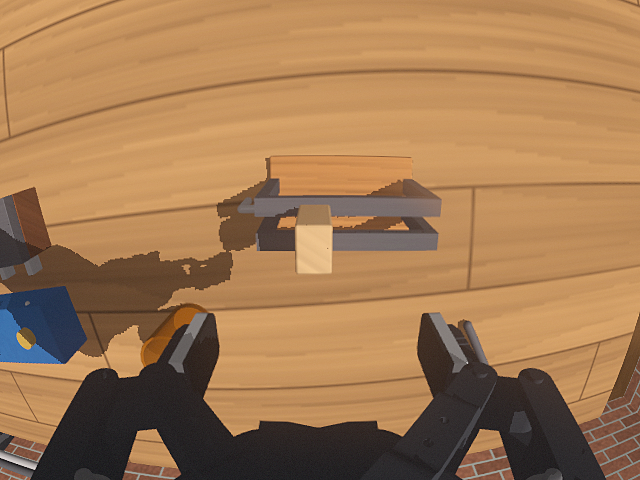

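Run:
```python
from h import *
f=L('w1.png'); p=[.53438,.32242,-1.6505]
for u in [(297,222),(330,222),(331,273),(297,272)]:
    w=px2w(f,*u,.156,True); print(np.round(w,4),inv(p,w))
for y in [-22,-7,7,22]: print(y,[np.round(w2px(f,T(p,(x,y,110)),True),1).tolist() for x in (-95,55)])
o=cv2.resize(f['img'][150:280,210:450],None,fx=3.3,fy=3.3,interpolation=cv2.INTER_CUBIC)
cv2.imwrite('pics/w1c.png',o[:,:,::-1])
```

```text
[0.5192 0.3075 0.156 ] [ 16.1 -14.  156. ]
[0.5209 0.3294 0.156 ] [ -5.9 -14.  156. ]
[0.5578 0.3275 0.156 ] [ -7.  23. 156.]
[0.5552 0.3039 0.156 ] [ 16.8  22.2 156. ]
-22 [[438.2, 197.7], [250.7, 196.7]]
-7 [[436.7, 215.6], [251.6, 215.1]]
7 [[435.2, 232.0], [252.5, 231.9]]
22 [[433.4, 249.0], [253.5, 249.3]]
```

View pics/w1c.png

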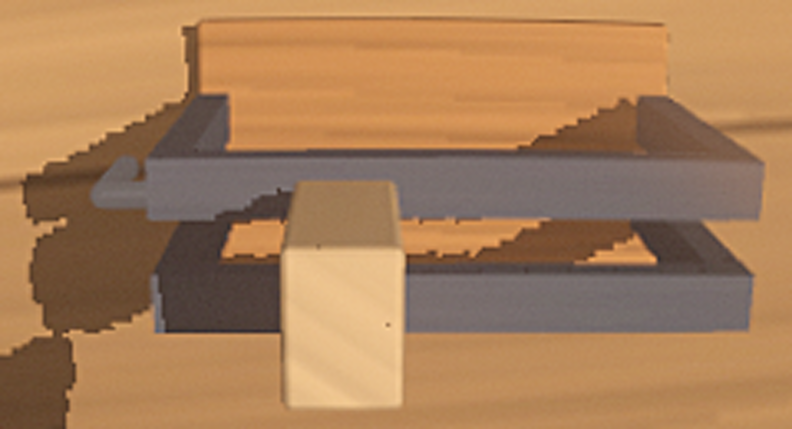

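Run:
```python
from h import *
f=L('w1.png'); p=[.53438,.32242,-1.6505]
k=lambda u,v:np.array([210+u/3.3-.35,150+v/3.3-.35])
loc=[(-95,-22,110),(-95,-7,110),(55,-22,110),(55,-7,110),(-95,7,110),(-95,22,110),(55,22,110)]
px=[k(763,162),k(760,220),k(147,158),k(150,218),k(752,275),k(750,330),k(160,332)]
p,r=fit(f,loc,px,p,True); print(p,r)
hl=[(12,-17,156),(-12,-17,156),(-12,17,156),(12,17,156)]
hp=[k(283,247),k(404,247),k(402,408),k(287,406)]
h,r=fit(f,hl,hp,[.5366,.318,-1.65],True); print(h,r,inv(p,[h[0],h[1],0]))
```

```text
[ 0.53530931  0.32522033 -1.65007287] [[0.5, -0.2], [-0.1, 0.1], [0.1, 0.1], [0.0, 0.3], [0.8, -0.2], [-0.4, 0.1], [-1.1, -0.1]]
[ 0.53922678  0.31710851 -1.65071051] [[0.4, 0.7], [-0.3, 0.7], [-0.3, -1.2], [0.2, -0.6]] [7.8 4.5 0. ]
```

{"method": "apply_moves", "body": {
  "claw": [0.085, 0.085, 0.085, 0.085, 0.085, 0.085, 0.085, 0.085, 0.085, 0.085, 0.085, 0.02, 0.02, 0.02, 0.02, 0.02, 0.02, 0.02, 0.02],
  "xyz": [
    [-0.002, -0.0015, 0.012],
    [0, 0, 0.012],
    [0, 0, 0.012],
    [0, 0, 0.012],
    [0, 0, 0.012],
    [0, 0, 0.012],
    [0, 0, 0.012],
    [0, 0, 0.012],
    [0, 0, 0.012],
    [0, 0, 0.012],
    [0, 0, 0.012],
    [0, 0, 0],
    [0, 0, 0],
    [0, 0, 0],
    [0, 0, 0],
    [0, 0, 0],
    [0, 0, 0],
    [0, 0, 0],
    [0, 0, 0]
  ],
  "twist": [
    [0, 0, 0],
    [0, 0, 0],
    [0, 0, 0],
    [0, 0, 0],
    [0, 0, 0],
    [0, 0, 0],
    [0, 0, 0],
    [0, 0, 0],
    [0, 0, 0],
    [0, 0, 0],
    [0, 0, 0],
    [0, 0, 0],
    [0, 0, 0],
    [0, 0, 0],
    [0, 0, 0],
    [0, 0, 0],
    [0, 0, 0],
    [0, 0, 0],
    [0, 0, 0]
  ],
  "force": 80
}}

```text
clock: 5.05
position: [0.5385, 0.3182, 0.1192]
tool_rot: [3.141, 0.001, 3.063]
force: [-0.9, 0.0, 6.4]
grip_width: 0.0229
finger_force: 78.3
```

{"method": "apply_moves", "body": {
  "claw": [0.02, 0.02, 0.02, 0.02],
  "xyz": [
    [0, 0, -0.003],
    [0, 0, -0.006],
    [0, 0, -0.008],
    [0, 0, -0.008]
  ],
  "twist": [
    [0, 0, 0],
    [0, 0, 0],
    [0, 0, 0],
    [0, 0, 0]
  ]
}}

```text
clock: 5.45
position: [0.5382, 0.3181, 0.1443]
tool_rot: [3.142, 0.0, 3.063]
force: [-0.3, 0.1, -1.2]
grip_width: 0.0233
finger_force: 78.3
```

{"method": "apply_moves", "body": {
  "claw": [0.02, 0.02, 0.02, 0.02, 0.02, 0.02, 0.02, 0.02, 0.02],
  "xyz": [
    [0, 0, -0.012],
    [0, 0, -0.012],
    [0, 0, -0.012],
    [0, 0, -0.012],
    [0, 0, -0.012],
    [0, 0, -0.012],
    [0, 0, -0.012],
    [0, 0, -0.012],
    [0, 0, -0.009]
  ],
  "twist": [
    [0, 0, 0],
    [0, 0, 0],
    [0, 0, 0],
    [0, 0, 0],
    [0, 0, 0],
    [0, 0, 0],
    [0, 0, 0],
    [0, 0, 0],
    [0, 0, 0]
  ]
}}

```text
clock: 6.35
position: [0.5382, 0.3181, 0.2497]
tool_rot: [3.141, 0.0, 3.063]
force: [-1.0, 0.0, -0.8]
grip_width: 0.0229
finger_force: 78.3
```

{"method": "apply_moves", "body": {
  "claw": [0.02, 0.02, 0.02, 0.02, 0.02, 0.02, 0.02, 0.02, 0.02, 0.02, 0.02, 0.02, 0.02, 0.02, 0.02, 0.02, 0.02, 0.02, 0.02, 0.02],
  "xyz": [
    [-0.0055, -0.023, 0],
    [-0.0055, -0.023, 0],
    [-0.0055, -0.023, 0],
    [-0.0055, -0.023, 0],
    [-0.0055, -0.023, 0],
    [-0.0055, -0.023, 0],
    [-0.0055, -0.023, 0],
    [-0.0055, -0.023, 0],
    [-0.0055, -0.023, 0],
    [-0.0055, -0.023, 0],
    [-0.0055, -0.023, 0],
    [-0.0055, -0.023, 0],
    [-0.0055, -0.023, 0],
    [-0.0055, -0.023, 0],
    [-0.0055, -0.023, 0],
    [-0.0055, -0.023, 0],
    [-0.0055, -0.023, 0],
    [-0.0055, -0.023, 0],
    [0, 0, 0],
    [0, 0, 0]
  ],
  "twist": [
    [0, 0, 0],
    [0, 0, 0],
    [0, 0, 0],
    [0, 0, 0],
    [0, 0, 0],
    [0, 0, 0],
    [0, 0, 0],
    [0, 0, 0],
    [0, 0, 0],
    [0, 0, 0],
    [0, 0, 0],
    [0, 0, 0],
    [0, 0, 0],
    [0, 0, 0],
    [0, 0, 0],
    [0, 0, 0],
    [0, 0, -0.075],
    [0, 0, -0.076],
    [0, 0, 0],
    [0, 0, 0]
  ]
}}

```text
clock: 8.35
position: [0.6059, -0.1023, 0.2485]
tool_rot: [3.141, -0.0, -3.071]
force: [0.6, 0.0, -1.9]
grip_width: 0.0228
finger_force: 78.5
```

Run:
```python
from h import *
f=save('wrist','w2.png'); g=save('top','top2.png'); s2=save('scene','scene2.png')
s=bot.observe(); print(s['clock'],s['position'],s['tool_rot'],s['force'],s['grip_width'])
for c in ['wrist','top','scene']:
  for q in ['collar','rod','pipe_mid']: print(c,q,[(np.round(d['position'],3).tolist(),round(d['score'],2)) for d in bot.find_in(c,q)[:2]])
```

```text
8.5 [ 0.60590139 -0.10106942  0.24860204] [ 3.14121458e+00 -7.21121542e-05 -3.06889885e+00] [-0.58171787  0.42053096 -0.79057238] 0.023168576106023558
wrist collar [([0.605, -0.413, 0.015], 0.67)]
wrist rod [([0.588, -0.11, 0.3], 0.8)]
wrist pipe_mid [([0.562, -0.172, 0.064], 0.64)]
top collar [([0.621, -0.272, 0.07], 0.27)]
top rod [([0.426, -0.365, 0.048], 0.28)]
top pipe_mid [([0.622, -0.269, 0.07], 0.8)]
scene collar [([0.634, -0.134, 0.069], 0.46)]
scene rod [([0.609, -0.106, 0.246], 0.88)]
scene pipe_mid [([0.636, -0.139, 0.067], 0.81)]
```

View pics/w2.png

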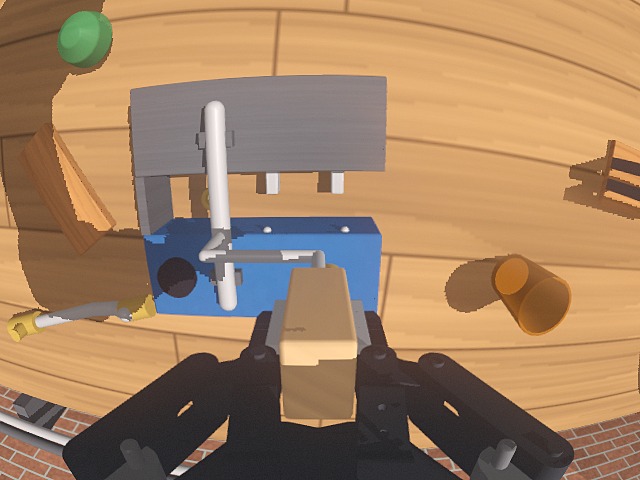

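Run:
```python
from h import *
f=L('w2.png')
o=cv2.resize(f['img'][160:280,140:340],None,fx=4,fy=4,interpolation=cv2.INTER_CUBIC)
cv2.imwrite('pics/w2c.png',o[:,:,::-1])
```

```text
(no output)
```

View pics/w2c.png

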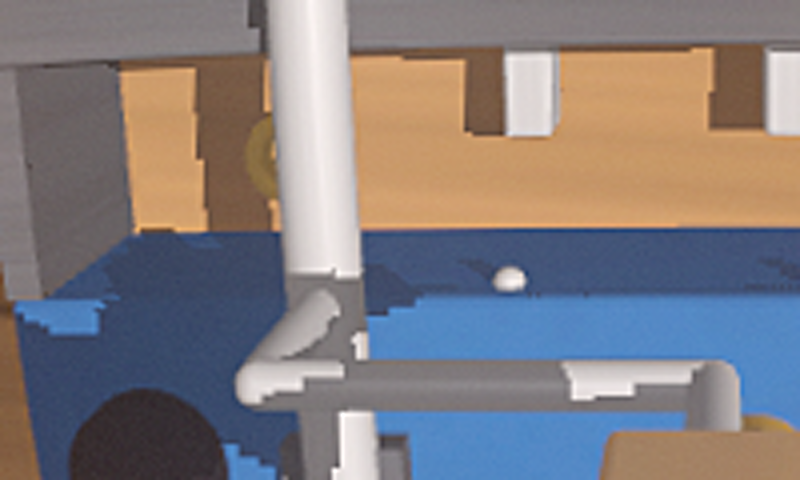

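Run:
```python
from h import *
f=L('w2.png'); k=lambda u,v:np.array([140+u/4-.375,160+v/4-.375])
s=bot.observe()
loc=[(0,-114,66),(0,-29,66),(235,-114,66),(235,-29,66),(0,29,66),(0,119,66),(235,29,66)]
px=[(386.5,77),(386,170.5),(131,90),(133.5,176),(380.5,235),(378.5,316),k(15,300)]
p,r=fit(f,loc,px,[.5905,-.0452,-1.4986],True); print(p,r)
P=[.59052,-.04524,-1.49861]
for n,u,z in [('tip',k(320,300),.147),('elbow',k(258,385),.1835),('shaft',k(712,385),.1835),('colfar',k(247,157),.012),('coltop',k(265,117),.012),('colbot',k(265,197),.012),('lug2tip',k(530,135),.024),('lug2L',k(507,90),.024),('lug1L',k(767,90),.024)]:
    w=px2w(f,*u,z,True); print(n,np.round(w,4),inv(p,w),inv(P,w))
print('handle by TCP',inv(p,[.6059,-.1015,0]),inv(P,[.6059,-.1015,0]))
for x in (172,176,180,184): print(x,[np.round((np.array(w2px(f,T(p,(x+13*np.cos(a),y+13*np.sin(a),12)),True))-[140,160])*4).tolist() for y in (0,6) for a in (0,1.2,-1.2)])
```

```text
[ 0.59177361 -0.04201881 -1.49654871] [[0.6, -1.0], [-0.5, 0.7], [-1.0, -0.9], [1.9, 1.3], [2.4, -1.8], [-1.0, 1.5], [-0.9, 0.3]]
tip [ 0.6054 -0.1715  0.147 ] [130.1   4.  147. ] [127.    5.8 147. ]
elbow [ 0.6077 -0.1724  0.1835] [131.2   6.2 183.5] [128.1   8.  183.5]
shaft [ 0.6026 -0.1021  0.1835] [ 60.7   6.3 183.5] [ 57.6   7.9 183.5]
colfar [ 0.6115 -0.227   0.012 ] [185.9   6.   12. ] [182.8   7.8  12. ]
coltop [ 0.6003 -0.2218  0.012 ] [179.9  -4.8  12. ] [176.8  -3.   12. ]
colbot [ 0.6224 -0.2219  0.012 ] [181.7  17.2  12. ] [178.5  19.   12. ]
lug2tip [ 0.5991 -0.1484  0.024 ] [106.6  -0.6  24. ] [103.5   1.1  24. ]
lug2L [ 0.5878 -0.1547  0.024 ] [112.1 -12.3  24. ] [109.  -10.6  24. ]
lug1L [ 0.5836 -0.0895  0.024 ] [ 46.7 -11.6  24. ] [ 43.6 -10.   24. ]
handle by TCP [60.4  9.7  0. ] [57.2 11.3  0. ]
172 [[247.0, 134.0], [279.0, 177.0], [273.0, 88.0], [249.0, 156.0], [281.0, 198.0], [274.0, 110.0]]
176 [[233.0, 134.0], [265.0, 177.0], [259.0, 89.0], [235.0, 156.0], [267.0, 199.0], [260.0, 111.0]]
180 [[219.0, 135.0], [251.0, 178.0], [245.0, 89.0], [221.0, 156.0], [253.0, 199.0], [246.0, 111.0]]
184 [[205.0, 135.0], [238.0, 178.0], [231.0, 90.0], [207.0, 157.0], [239.0, 199.0], [232.0, 112.0]]
```

{"method": "apply_moves", "body": {
  "claw": [0.02, 0.02, 0.02, 0.02, 0.02, 0.02, 0.02, 0.02, 0.02, 0.02, 0.02, 0.02],
  "xyz": [
    [0, 0.002, 0.005],
    [0, 0, 0.0125],
    [0, 0, 0.0125],
    [0, 0, 0.0125],
    [0, 0, 0.0125],
    [0, 0, 0.0125],
    [0, 0, 0.0125],
    [0, 0, 0.0125],
    [0, 0, 0.0125],
    [0, 0, 0.0125],
    [0, 0, 0.01],
    [0, 0, 0]
  ],
  "twist": [
    [0, 0, 0],
    [0, 0, 0],
    [0, 0, 0],
    [0, 0, 0],
    [0, 0, 0],
    [0, 0, 0],
    [0, 0, 0],
    [0, 0, 0],
    [0, 0, 0],
    [0, 0, 0],
    [0, 0, 0],
    [0, 0, 0]
  ]
}}

```text
clock: 10.15
position: [0.6051, -0.1, 0.1195]
tool_rot: [3.141, -0.002, -3.069]
force: [0.3, -0.8, -2.1]
grip_width: 0.0232
finger_force: 78.5
```

Run:
```python
from h import *
f=save('wrist','w3.png'); g=save('top','top3.png'); s2=save('scene','scene3.png')
s=bot.observe(); print(s['clock'],s['position'],s['tool_rot'],s['force'],s['grip_width'])
P=[.59177,-.04202,-1.49655]
print([np.round(w2px(f,T(P,q),True)) for q in [(127,8,20),(174,6,12)]])
q=np.mean([w2px(f,T(P,q),True) for q in [(127,8,20),(174,6,12)]],0).astype(int)
u0,v0=max(q[0]-100,0),max(q[1]-75,0); print(u0,v0)
o=cv2.resize(f['img'][v0:v0+150,u0:u0+200],None,fx=4,fy=4,interpolation=cv2.INTER_CUBIC)
cv2.imwrite('pics/w3c.png',o[:,:,::-1])
```

```text
10.3 [ 0.60607393 -0.10012308  0.12138655] [-3.14151878e+00  5.36411765e-04 -3.06944079e+00] [ 0.7053168   0.63201031 -0.84487912] 0.023213893149975535
[array([221., 242.]), array([164., 236.])]
92 163
```

View pics/w3c.png

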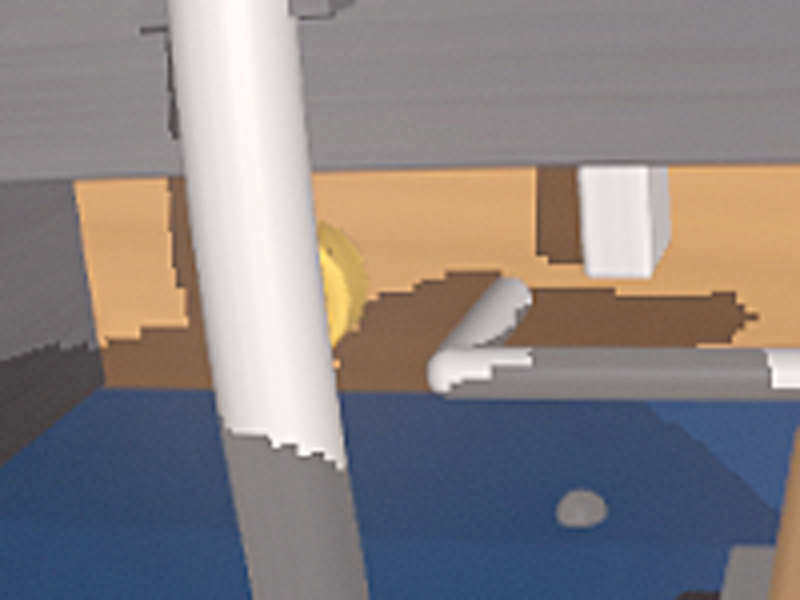

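Run:
```python
from h import *
f=L('w3.png'); k=lambda u,v:np.array([92+u/4-.375,163+v/4-.375])
P=[.59052,-.04524,-1.49861]; Q=[.59177,-.04202,-1.49655]
C=-f['view'][:3,:3].T@f['view'][:3,3]; print('cam',C)
for n,u,z in [('tipc',k(511,295),.020),('elbow',k(447,372),.056),('foot',k(700,374),.056),('colTopR',k(355,290),.012),('colBotR',k(368,285),.0),
  ('lug2',k(617,275),.024),('lug2L',k(579,220),.024),('lug2R',k(655,220),.024),('wallblue',k(300,388),0),('wallblue2',k(120,388),0),('end',k(100,350),0)]:
    w=px2w(f,*u,z,True); print(n,np.round(w,4),inv(Q,w),inv(P,w))
# fit block: y and x from wall base line, lug
def circ(x,y,z): return np.array([w2px(f,T(Q,(x+13*np.cos(a),y+13*np.sin(a),z)),True) for a in np.linspace(0,2*np.pi,73)])
for x in (172,174,176,178):
  for y in (4,8,12):
    a=(circ(x,y,12)-[92,163])*4; b=(circ(x,y,0)-[92,163])*4
    print(x,y,'top R',a[a[:,0].argmax()].round(),'V',a[:,1].min().round(),a[:,1].max().round(),'bot R',b[b[:,0].argmax()].round(),b[:,1].min().round(),b[:,1].max().round())
```

```text
cam [ 0.52265433 -0.10570347  0.26342953]
tipc [ 0.6053 -0.1689  0.02  ] [127.5   4.1  20. ] [124.4   5.8  20. ]
elbow [ 0.6063 -0.1701  0.056 ] [128.8   5.   56. ] [125.6   6.7  56. ]
foot [ 0.6035 -0.1304  0.056 ] [89.   5.2 56. ] [85.9  6.8 56. ]
colTopR [ 0.6091 -0.2015  0.012 ] [160.3   5.4  12. ] [157.2   7.3  12. ]
colBotR [ 0.612  -0.2033  0.    ] [162.3   8.2   0. ] [159.2  10.    0. ]
lug2 [ 0.599 -0.149  0.024] [107.2  -0.7  24. ] [104.1   1.   24. ]
lug2L [ 0.5897 -0.1557  0.024 ] [113.3 -10.5  24. ] [110.2  -8.7  24. ]
lug2R [ 0.5889 -0.1426  0.024 ] [100.1 -10.3  24. ] [97.  -8.6 24. ]
wallblue [ 0.6349 -0.2194  0.    ] [180.1  29.8   0. ] [176.9  31.7   0. ]
wallblue2 [ 0.6385 -0.2624  0.    ] [223.2  30.3   0. ] [220.   32.2   0. ]
end [ 0.6303 -0.2664  0.    ] [226.6  21.8   0. ] [223.4  23.8   0. ]
172 4 top R [360. 287.] V 215.0 347.0 bot R [380. 268.] 199.0 326.0
172 8 top R [362. 307.] V 235.0 367.0 bot R [382. 288.] 219.0 345.0
172 12 top R [364. 328.] V 256.0 386.0 bot R [385. 307.] 239.0 364.0
174 4 top R [350. 287.] V 215.0 347.0 bot R [371. 268.] 199.0 326.0
174 8 top R [352. 307.] V 236.0 367.0 bot R [373. 288.] 219.0 345.0
174 12 top R [355. 328.] V 256.0 386.0 bot R [375. 307.] 239.0 364.0
176 4 top R [340. 287.] V 215.0 347.0 bot R [361. 268.] 199.0 326.0
176 8 top R [342. 307.] V 236.0 367.0 bot R [363. 288.] 219.0 345.0
176 12 top R [345. 328.] V 256.0 386.0 bot R [366. 308.] 239.0 364.0
178 4 top R [330. 287.] V 215.0 347.0 bot R [352. 268.] 199.0 326.0
178 8 top R [333. 307.] V 236.0 366.0 bot R [354. 288.] 219.0 345.0
178 12 top R [335. 333.] V 257.0 386.0 bot R [356. 308.] 239.0 364.0
```

{"method": "apply_moves", "body": {
  "claw": [0.02, 0.02, 0.02, 0.02, 0.02, 0.02, 0.02, 0.02, 0.02],
  "xyz": [
    [-0.001, -0.006, 0],
    [-0.0007, -0.006, 0],
    [0, -0.006, 0],
    [0, -0.006, 0],
    [0, -0.006, 0],
    [0, -0.006, 0],
    [0, -0.006, 0],
    [0, -0.004, 0],
    [0, 0, 0]
  ],
  "twist": [
    [0, 0, 0],
    [0, 0, 0],
    [0, 0, 0],
    [0, 0, 0],
    [0, 0, 0],
    [0, 0, 0],
    [0, 0, 0],
    [0, 0, 0],
    [0, 0, 0]
  ]
}}

```text
clock: 11.2
position: [0.6108, -0.1466, 0.121]
tool_rot: [-3.141, -0.0, -3.07]
force: [-0.2, 0.3, -1.7]
grip_width: 0.023
finger_force: 78.5
```

Run:
```python
from h import *
f=save('wrist','w4.png'); g=save('top','top4.png')
s=bot.observe(); print(s['clock'],s['position'],s['tool_rot'],s['force'],s['grip_width'])
P=[.59177,-.04202,-1.49655]
q=np.array(w2px(f,T(P,(174,6,12)),True)).astype(int)
u0,v0=max(q[0]-75,0),max(q[1]-60,0); print(u0,v0,q)
o=cv2.resize(f['img'][v0:v0+110,u0:u0+150],None,fx=5,fy=5,interpolation=cv2.INTER_CUBIC)
cv2.imwrite('pics/w4c.png',o[:,:,::-1])
```

```text
11.3 [ 0.61079683 -0.14572713  0.12093691] [ 3.14141453e+00 -6.63968777e-05 -3.06945678e+00] [-0.41243447  0.04228484 -1.39219669] 0.022790897404014805
148 171 [223 231]
```

View pics/w4c.png

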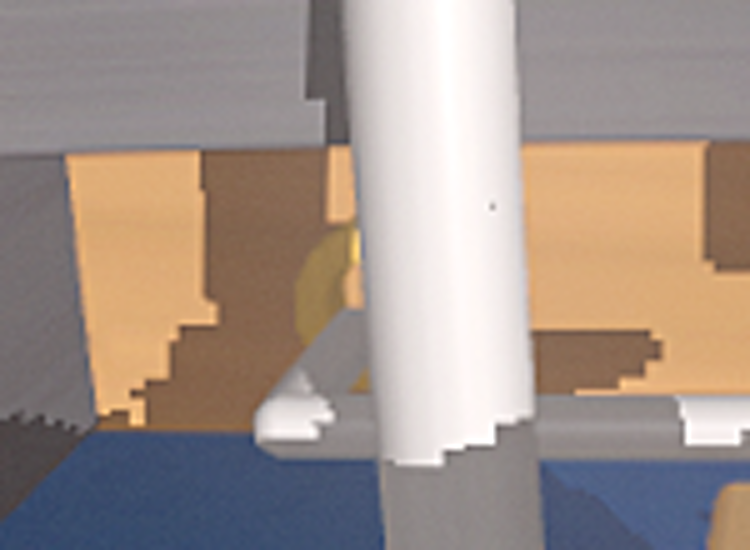

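Run:
```python
from h import *
f=L('w4.png'); k=lambda u,v:np.array([148+u/5-.4,171+v/5-.4])
Q=[.59177,-.04202,-1.49655]
for n,u,z in [('tip',k(358,328),.020),('tipElbow',k(280,424),.056),('colfar',k(296,285),.012),('wallblue',k(180,431),0),('end',k(95,420),0)]:
    print(n,inv(Q,px2w(f,*u,z,True)))
def circ(x,y,z,r=13): return (np.array([w2px(f,T(Q,(x+r*np.cos(a),y+r*np.sin(a),z)),True) for a in np.linspace(0,2*np.pi,181)])-[147.6,170.6])*5
# collar outline points on top outer circle
pts=np.array([[296,285],[303,255],[318,236],[340,224],[300,318],[308,335]])
def res(p):
    c=circ(p[0],p[1],12); return [np.min(np.hypot(*(c-q).T)) for q in pts]
r=least_squares(res,[174,6]); print(r.x,np.round(r.fun,1))
# colour-based rim: brass pixels in the shadow
im=cv2.cvtColor(f['img'],cv2.COLOR_RGB2HSV)[171:281,148:298]; R=f['img'][171:281,148:298].astype(int)
m=(R[:,:,1]>0.8*R[:,:,0])&(R[:,:,2]<0.65*R[:,:,1])&(R[:,:,0]>60)
n,l,st,ce=cv2.connectedComponentsWithStats(m.astype(np.uint8))
print([(st[i].tolist(),ce[i].round(1).tolist()) for i in range(1,n) if st[i][4]>15])
for y in range(40,85,3): print(y,np.nonzero(m[y])[0].tolist())
```

```text
tip [175.    6.7  20. ]
tipElbow [176.1   7.6  56. ]
colfar [186.2   2.6  12. ]
wallblue [212.4  30.2   0. ]
end [227.2  28.4   0. ]
[173.44979194   5.04102809] [1.  1.8 0.8 2.5 0.5 1.3]
[([67, 46, 5, 8, 16], [69.9, 49.8]), ([59, 58, 8, 10, 30], [61.5, 62.6])]
40 []
43 []
46 [69, 70]
49 [65, 70, 71]
52 [62, 63, 64, 67, 69, 70, 71]
55 [61, 64, 65]
58 [60]
61 [60, 63, 66]
64 [59, 60, 61, 63]
67 [61]
70 []
73 []
76 []
79 []
82 []
```

{"method": "apply_moves", "body": {
  "claw": [0.02, 0.02, 0.02, 0.02, 0.02, 0.02],
  "xyz": [
    [0.0007, 0.0015, 0],
    [0, 0, 0.002],
    [0, 0, 0.0015],
    [0, 0, 0.0015],
    [0, 0, 0.001],
    [0, 0, 0]
  ],
  "twist": [
    [0, 0, 0],
    [0, 0, 0],
    [0, 0, 0],
    [0, 0, 0],
    [0, 0, 0],
    [0, 0, 0]
  ]
}}

```text
clock: 11.9
position: [0.6099, -0.1444, 0.1148]
tool_rot: [3.142, -0.0, -3.069]
force: [-0.2, -0.6, -1.4]
grip_width: 0.0227
finger_force: 78.5
```

{"method": "apply_moves", "body": {
  "claw": [0.02, 0.02, 0.02, 0.02, 0.02],
  "xyz": [
    [0, 0, 0.002],
    [0, 0, 0.002],
    [0, 0, 0.0015],
    [0, 0, 0.001],
    [0, 0, 0]
  ],
  "twist": [
    [0, 0, 0],
    [0, 0, 0],
    [0, 0, 0],
    [0, 0, 0],
    [0, 0, 0]
  ]
}}

```text
clock: 12.4
position: [0.6099, -0.1444, 0.1083]
tool_rot: [3.142, -0.0, -3.069]
force: [-0.3, -0.1, -2.3]
grip_width: 0.0233
finger_force: 78.5
```

Run:
```python
from h import *
F=[];
for i in range(4):
    f=bot.grab_frame('wrist'); s=bot.observe(); F.append(np.r_[s['position'],s['force']])
print(np.mean(F,0).round(4),np.std(F,0).round(4),s['clock'])
np.savez('pics/w5.png.npz',**f)
```

```text
[ 0.61   -0.1444  0.1085 -0.0269 -0.4044 -1.197 ] [0.000e+00 0.000e+00 1.000e-04 6.778e-01 3.869e-01 3.850e-01] 12.6
```

{"method": "apply_moves", "body": {
  "claw": [0.02, 0.02, 0.02, 0.02, 0.02],
  "xyz": [
    [-0.002, 0, 0],
    [-0.003, 0, 0],
    [-0.003, 0, 0],
    [-0.002, 0, 0],
    [0, 0, 0]
  ],
  "twist": [
    [0, 0, 0],
    [0, 0, 0],
    [0, 0, 0],
    [0, 0, 0],
    [0, 0, 0]
  ]
}}

```text
clock: 13.1
position: [0.6203, -0.1436, 0.1084]
tool_rot: [-3.142, 0.0, -3.069]
force: [0.4, 0.2, -1.7]
grip_width: 0.0231
finger_force: 78.4
```

{"method": "apply_moves", "body": {
  "claw": [0.02, 0.02],
  "xyz": [
    [-0.001, 0, 0],
    [0, 0, 0]
  ],
  "twist": [
    [0, 0, 0],
    [0, 0, 0]
  ]
}}

```text
clock: 13.3
position: [0.621, -0.1436, 0.1085]
tool_rot: [-3.142, -0.0, -3.069]
force: [0.0, -0.9, -1.6]
grip_width: 0.0233
finger_force: 78.4
```

{"method": "apply_moves", "body": {
  "claw": [0.02, 0.02],
  "xyz": [
    [-0.001, 0, 0],
    [0, 0, 0]
  ],
  "twist": [
    [0, 0, 0],
    [0, 0, 0]
  ]
}}

```text
clock: 13.5
position: [0.6221, -0.1435, 0.1085]
tool_rot: [-3.142, 0.0, -3.069]
force: [-0.8, -0.4, -1.7]
grip_width: 0.0233
finger_force: 78.4
```

{"method": "apply_moves", "body": {
  "claw": [0.02, 0.02],
  "xyz": [
    [-0.001, 0, 0],
    [0, 0, 0]
  ],
  "twist": [
    [0, 0, 0],
    [0, 0, 0]
  ]
}}

```text
clock: 13.7
position: [0.6229, -0.1434, 0.1085]
tool_rot: [3.142, -0.0, -3.069]
force: [-0.7, 0.3, -0.5]
grip_width: 0.0233
finger_force: 78.4
```

{"method": "apply_moves", "body": {
  "claw": [0.02, 0.02],
  "xyz": [
    [-0.0005, 0, 0],
    [0, 0, 0]
  ],
  "twist": [
    [0, 0, 0],
    [0, 0, 0]
  ]
}}

```text
clock: 13.9
position: [0.6233, -0.1434, 0.1084]
tool_rot: [3.142, -0.001, -3.07]
force: [-1.4, 0.5, -0.0]
grip_width: 0.0234
finger_force: 78.4
```

Run:
```python
from h import *
F=[];
for i in range(4):
    f=bot.grab_frame('wrist'); s=bot.observe(); F.append(np.r_[s['position'],s['force'],s['moment']])
print(np.mean(F,0).round(4),np.std(F,0).round(4),s['clock'])
np.savez('pics/w6.png.npz',**f)
# shadow-aware difference vs w5: where is the brass now
for n in ['w4','w5','w6']:
    f=L(n+'.png'); R=f['img'].astype(int); m=(R[:,:,1]>0.8*R[:,:,0])&(R[:,:,2]<0.6*R[:,:,1])&(R[:,:,0]>60)
    sub=m[200:265,180:230]; yy,xx=np.nonzero(sub); print(n,len(xx),xx.min()+180 if len(xx) else 0,(xx.mean()+180,yy.mean()+200,yy.min()+200,yy.max()+200) if len(xx) else 0)
```

```text
[ 0.6233 -0.1434  0.1085 -2.0756  0.6206 -0.54    0.1467  0.7657 -0.1664] [0.     0.     0.     0.5484 0.6185 0.4189 0.0286 0.0373 0.019 ] 14.1
w4 5 218 (np.float64(218.0), np.float64(221.0), np.int64(219), np.int64(223))
w5 0 0 0
w6 0 0 0
```

{"method": "apply_moves", "body": {
  "claw": [0.02, 0.02],
  "xyz": [
    [-0.0005, 0, 0],
    [0, 0, 0]
  ],
  "twist": [
    [0, 0, 0],
    [0, 0, 0]
  ]
}}

```text
clock: 14.3
position: [0.6239, -0.1433, 0.1084]
tool_rot: [3.141, -0.0, -3.069]
force: [-4.4, 1.3, -0.5]
grip_width: 0.0231
finger_force: 78.5
```

Run:
```python
from h import *
F=[];
for i in range(4):
    f=bot.grab_frame('wrist'); s=bot.observe(); F.append(np.r_[s['position'],s['force'],s['moment']])
print(np.mean(F,0).round(4),np.std(F,0).round(4),s['clock'])
```

```text
[ 0.6238 -0.1433  0.1084 -3.7274  1.5144 -0.5319  0.374   1.0889 -0.2459] [0.     0.     0.     0.4856 0.6599 0.3118 0.0131 0.0338 0.0153] 14.5
```

{"method": "apply_moves", "body": {
  "claw": [0.02, 0.02, 0.02, 0.02, 0.02, 0.02, 0.02, 0.02, 0.02, 0.02],
  "xyz": [
    [0.0017, 0, 0],
    [0.0015, 0, 0],
    [0, 0.003, 0],
    [0, 0.004, 0],
    [0, 0.004, 0],
    [0, 0.004, 0],
    [0, 0.004, 0],
    [0, 0.004, 0],
    [0, 0.004, 0],
    [0, 0.003, 0]
  ],
  "twist": [
    [0, 0, 0],
    [0, 0, 0],
    [0, 0, 0],
    [0, 0, 0],
    [0, 0, 0],
    [0, 0, 0],
    [0, 0, 0],
    [0, 0, 0],
    [0, 0, 0],
    [0, 0, 0]
  ]
}}

```text
clock: 15.5
position: [0.6186, -0.1132, 0.1085]
tool_rot: [3.142, 0.0, -3.069]
force: [-0.1, -1.5, -1.4]
grip_width: 0.023
finger_force: 78.4
```

{"method": "apply_moves", "body": {
  "claw": [0.02, 0.02, 0.02, 0.02, 0.02],
  "xyz": [
    [0, 0.003, 0],
    [0, 0.003, 0],
    [0, 0.003, 0],
    [0, 0.003, 0],
    [0, 0.002, 0]
  ],
  "twist": [
    [0, 0, 0],
    [0, 0, 0],
    [0, 0, 0],
    [0, 0, 0],
    [0, 0, 0]
  ]
}}

```text
clock: 16.0
position: [0.6176, -0.0994, 0.1085]
tool_rot: [3.142, -0.0, -3.069]
force: [0.5, -0.4, -0.8]
grip_width: 0.0231
finger_force: 78.5
```

Run:
```python
from h import *
Q=[.59177,-.04202,-1.49655]
f=save('wrist','w7.png'); s=bot.observe(); print(s['clock'],inv(Q,s['position']))
for c in ['wrist','top']:
    if c=='top': bot.grab_frame('top')
    print(c,[(inv(Q,d['position']).tolist(),round(d['score'],2)) for d in bot.find_in(c,'collar')[:3]])
```

```text
16.05 [ 58.8  21.5 108.5]
wrist [([130.8, 8.9, 9.5], 0.65)]
top []
```

{"method": "apply_moves", "body": {
  "claw": [0.02, 0.02, 0.02, 0.02, 0.02],
  "xyz": [
    [0, 0.002, 0],
    [0, 0.003, 0],
    [0, 0.003, 0],
    [0, 0.003, 0],
    [0, 0.003, 0]
  ],
  "twist": [
    [0, 0, 0],
    [0, 0, 0],
    [0, 0, 0],
    [0, 0, 0],
    [0, 0, 0]
  ]
}}

```text
clock: 16.7
position: [0.6166, -0.0854, 0.1085]
tool_rot: [3.142, -0.0, -3.069]
force: [0.4, -0.2, -1.5]
grip_width: 0.0233
finger_force: 78.5
```

{"method": "apply_moves", "body": {
  "claw": [0.02, 0.02, 0.02],
  "xyz": [
    [0, 0.003, 0],
    [0, 0.002, 0],
    [0, 0, 0]
  ],
  "twist": [
    [0, 0, 0],
    [0, 0, 0],
    [0, 0, 0]
  ]
}}

```text
clock: 17.0
position: [0.6162, -0.0804, 0.1085]
tool_rot: [3.141, -0.0, -3.069]
force: [-0.6, 0.0, -1.2]
grip_width: 0.0229
finger_force: 78.4
```

Run:
```python
from h import *
Q=[.59177,-.04202,-1.49655]
f=save('wrist','w8.png'); s=bot.observe(); print(s['clock'],inv(Q,s['position']),s['force'].round(1),s['moment'].round(2))
print([(inv(Q,d['position']).tolist(),round(d['score'],2)) for d in bot.find_in('wrist','collar')[:3]])
for y in range(8,34,2):
    row=[]
    for x in range(92,138,3):
        u,v=w2px(f,T(Q,(x,y,12)),True); r,g,b=f['img'][int(round(v)),int(round(u))].astype(int); row.append('%3d/%2d/%2d'%(r,100*g/r,100*b/r))
    print(y,' '.join(row))
```

```text
17.05 [ 40.3  21.5 108.5] [-0.2 -0.3 -1.1] [-0.02  0.02 -0.05]
[([110.2, 11.0, 10.8], 0.8)]
8 207/76/51 208/76/51 207/75/51 201/81/42 228/83/42 249/84/43 232/83/43 236/83/42 242/83/42 241/83/43 160/78/44 116/74/56 208/75/50 208/75/51 209/76/52 208/76/52
10 205/77/51 206/76/51 206/76/50 201/80/42 249/84/44 238/83/43 209/77/51 203/75/52 213/77/50 243/83/44 235/83/43 112/72/58 214/77/52 207/76/51 207/75/50 209/77/53
12 205/76/51 205/76/51 201/77/48 205/81/43 238/82/43 119/70/51 214/76/51 212/75/51 213/75/52 209/81/43 239/82/43 117/73/56 210/76/50 208/76/51 207/75/51 208/76/51
14 205/76/51 188/74/48 189/77/44 251/84/42 233/83/43 182/96/96 140/94/95 119/74/52 118/74/55 196/79/42 242/83/43 170/78/43 210/76/52 209/76/52 208/75/51 211/75/52
16 210/75/52 111/72/55 120/73/48 255/85/44 236/82/42 192/95/95 176/94/93 125/88/85 126/74/50 154/78/42 246/83/44 221/81/41 227/76/52 224/76/53 213/76/51 215/76/52
18 123/73/53 124/70/52 122/73/52 139/80/43 241/82/40 193/96/95 184/95/93 156/95/93 132/79/47 133/78/48 182/78/41 224/82/41 123/73/54 115/73/55 218/76/53 218/76/52
20 125/72/54 122/73/51 125/72/5
[... 438 characters left out ...]
127/73/52 228/77/52
26 130/97/99 130/96/97 128/98/99 182/97/98 175/97/97 173/97/98 174/96/96 174/95/94 168/96/94 173/95/94 142/95/96  90/90/96  92/91/96  91/92/98  92/92/101  87/93/102
28 134/94/92 132/94/93 132/94/93 132/93/93 129/94/91 213/96/95 219/96/95 220/96/95 218/96/94 218/96/94 219/96/95  64/114/151  69/108/150  69/108/150  71/109/147  71/112/149
30 142/95/93 144/94/94 142/94/94 142/96/92 140/95/94 182/96/95 186/95/95 183/95/95 232/96/96 232/97/96 227/96/96 100/99/109  62/117/164  67/110/152  70/110/148  69/108/149
32 135/94/93 135/92/92 133/94/93 134/94/94 134/94/93 132/94/93 135/93/93 134/94/93 216/95/94 207/96/95 202/96/96 149/93/92  67/114/156  68/114/152  71/111/150  68/113/160
```

{"method": "apply_moves", "body": {
  "claw": [0.02, 0.02, 0.02, 0.02, 0.02, 0.02, 0.02],
  "xyz": [
    [0, 0.002, 0],
    [0, 0.003, 0],
    [0, 0.003, 0],
    [0, 0.003, 0],
    [0, 0.003, 0],
    [0, 0.003, 0],
    [0, 0.003, 0]
  ],
  "twist": [
    [0, 0, 0],
    [0, 0, 0],
    [0, 0, 0],
    [0, 0, 0],
    [0, 0, 0],
    [0, 0, 0],
    [0, 0, 0]
  ]
}}

```text
clock: 17.8
position: [0.6148, -0.0606, 0.1085]
tool_rot: [-3.142, 0.0, -3.069]
force: [0.2, -0.4, -2.0]
grip_width: 0.0234
finger_force: 78.5
```

{"method": "apply_moves", "body": {
  "claw": [0.02, 0.02, 0.02, 0.02, 0.02, 0.02, 0.02],
  "xyz": [
    [0, 0.003, 0],
    [0, 0.004, 0],
    [0, 0.004, 0],
    [0, 0.004, 0],
    [0, 0.003, 0],
    [0, 0.003, 0],
    [0, 0.003, 0]
  ],
  "twist": [
    [0, 0, 0],
    [0, 0, 0],
    [0, 0, 0],
    [0, 0, 0],
    [0, 0, 0],
    [0, 0, 0],
    [0, 0, 0]
  ]
}}

```text
clock: 18.5
position: [0.613, -0.0367, 0.1085]
tool_rot: [-3.142, -0.0, -3.069]
force: [0.3, -0.6, -0.7]
grip_width: 0.0228
finger_force: 78.5
```

{"method": "apply_moves", "body": {
  "claw": [0.02, 0.02, 0.02, 0.02, 0.02, 0.02],
  "xyz": [
    [0, 0.003, 0],
    [0, 0.003, 0],
    [0, 0.003, 0],
    [0, 0.003, 0],
    [0, 0.003, 0],
    [0, 0.003, 0]
  ],
  "twist": [
    [0, 0, 0],
    [0, 0, 0],
    [0, 0, 0],
    [0, 0, 0],
    [0, 0, 0],
    [0, 0, 0]
  ]
}}

```text
clock: 19.1
position: [0.6117, -0.0187, 0.1085]
tool_rot: [-3.142, -0.0, -3.069]
force: [0.2, 0.3, -1.1]
grip_width: 0.0229
finger_force: 78.4
```

Run:
```python
from h import *
Q=[.59177,-.04202,-1.49655]
f=save('wrist','w9.png'); s=bot.observe(); print(s['clock'],inv(Q,s['position']),s['force'].round(1),s['moment'].round(2))
print([(inv(Q,d['position']).tolist(),round(d['score'],2)) for d in bot.find_in('wrist','collar')[:3]])
```

```text
19.15 [-22.4  21.7 108.5] [-0.8  0.7 -1.6] [-0.16  0.03 -0.02]
[([51.8, 13.2, 12.5], 0.87)]
```

{"method": "apply_moves", "body": {
  "claw": [0.02, 0.02, 0.02, 0.02, 0.02, 0.02, 0.02],
  "xyz": [
    [0, 0.003, 0],
    [0, 0.003, 0],
    [0, 0.003, 0],
    [0, 0.003, 0],
    [0, 0.003, 0],
    [0, 0.003, 0],
    [0, 0.003, 0]
  ],
  "twist": [
    [0, 0, 0],
    [0, 0, 0],
    [0, 0, 0],
    [0, 0, 0],
    [0, 0, 0],
    [0, 0, 0],
    [0, 0, 0]
  ]
}}

```text
clock: 19.9
position: [0.6102, 0.0023, 0.1085]
tool_rot: [3.142, 0.0, -3.069]
force: [0.6, -1.6, -2.4]
grip_width: 0.0231
finger_force: 78.4
```

{"method": "apply_moves", "body": {
  "claw": [0.02, 0.02, 0.02, 0.02, 0.02, 0.02, 0.02, 0.02],
  "xyz": [
    [0, 0.003, 0],
    [0, 0.003, 0],
    [0, 0.003, 0],
    [0, 0.003, 0],
    [0, 0.003, 0],
    [0, 0.003, 0],
    [0, 0.003, 0],
    [0, 0.003, 0]
  ],
  "twist": [
    [0, 0, 0],
    [0, 0, 0],
    [0, 0, 0],
    [0, 0, 0],
    [0, 0, 0],
    [0, 0, 0],
    [0, 0, 0],
    [0, 0, 0]
  ]
}}

```text
clock: 20.7
position: [0.6085, 0.0262, 0.1085]
tool_rot: [3.142, 0.0, -3.069]
force: [0.1, -0.3, -1.3]
grip_width: 0.0232
finger_force: 78.4
```

{"method": "apply_moves", "body": {
  "claw": [0.02, 0.02, 0.02, 0.02, 0.02, 0.02, 0.02, 0.02, 0.02, 0.02],
  "xyz": [
    [0, 0.003, 0],
    [0, 0.003, 0],
    [0, 0.003, 0],
    [0, 0.003, 0],
    [0, 0.003, 0],
    [0, 0.003, 0],
    [0, 0.003, 0],
    [0, 0.003, 0],
    [0, 0.003, 0],
    [0, 0.003, 0]
  ],
  "twist": [
    [0, 0, 0],
    [0, 0, 0],
    [0, 0, 0],
    [0, 0, 0],
    [0, 0, 0],
    [0, 0, 0],
    [0, 0, 0],
    [0, 0, 0],
    [0, 0, 0],
    [0, 0, 0]
  ]
}}

```text
clock: 21.7
position: [0.6063, 0.0561, 0.1085]
tool_rot: [-3.142, 0.0, -3.069]
force: [-0.3, -0.5, -1.6]
grip_width: 0.0231
finger_force: 78.4
```

Run:
```python
from h import *
Q=[.59177,-.04202,-1.49655]
f=save('wrist','w10.png'); s=bot.observe(); print(s['clock'],inv(Q,s['position']),s['force'].round(1),s['moment'].round(2))
print([(inv(Q,d['position']).tolist(),round(d['score'],2)) for d in bot.find_in('wrist','collar')[:3]])
bot.grab_frame('top');print([(inv(Q,d['position']).tolist(),round(d['score'],2)) for d in bot.find_in('top','collar')[:3]])
for y in range(4,34,2):
    row=[]
    for x in range(-42,4,3):
        u,v=w2px(f,T(Q,(x,y,12)),True); r,g,b=f['img'][int(round(v)),int(round(u))].astype(int); row.append('#' if g>.765*r and g<.87*r and b<.485*r else 'g' if b>.8*r else '.')
    print(y,' '.join(row))
```

```text
21.75 [-97.4  21.8 108.5] [-0.   0.4 -1.3] [-0.07  0.02 -0.03]
[([-21.2, 12.1, 9.4], 0.87)]
[]
4 . . . # # # # # . . . . . . . .
6 . . . # # # # # # . . . . . . .
8 . . # # # # # # # # . . . . . .
10 . . # # # # . # # # . . . . . .
12 . . # # # . . . # # . . . . . .
14 . . # # . g . . # # # . . . . .
16 . . # # g g g . # # # . . . . .
18 . . # . g g g . # # # . . . . .
20 . . # # g g g g # # # . . . . .
22 . . . # . g g g # # . . . . . .
24 . . . # # . g g g # . . . . . .
26 g g g g g g g g g g . . . . . g
28 g g g g g g g g g g . . . . g g
30 g g g g g g g g g g g . . . g g
32 g g g g g g g g g g g . . . g g
```

{"method": "apply_moves", "body": {
  "claw": [0.02, 0.02, 0.02, 0.02, 0.02, 0.02, 0.02, 0.02, 0.02, 0.02, 0.02, 0.02, 0.02, 0.02, 0.02],
  "xyz": [
    [0, -0.0015, 0],
    [0, -0.0015, 0],
    [0, 0, -0.003],
    [0, 0, -0.005],
    [0, 0, -0.005],
    [0, 0, -0.01],
    [0, 0, -0.014],
    [0, 0, -0.015],
    [0, 0, -0.015],
    [0, 0, -0.015],
    [0, 0, -0.015],
    [0, 0, -0.015],
    [0, 0, -0.015],
    [0, 0, -0.015],
    [0, 0, 0]
  ],
  "twist": [
    [0, 0, 0],
    [0, 0, 0],
    [0, 0, 0],
    [0, 0, 0],
    [0, 0, 0],
    [0, 0, 0],
    [0, 0, 0],
    [0, 0, 0],
    [0, 0, 0],
    [0, 0, 0],
    [0, 0, 0],
    [0, 0, 0],
    [0, 0, 0],
    [0, 0, 0],
    [0, 0, 0]
  ]
}}

```text
clock: 23.4
position: [0.6075, 0.0529, 0.2534]
tool_rot: [3.141, 0.004, -3.07]
force: [-0.1, 0.2, -1.3]
grip_width: 0.023
finger_force: 78.4
```

Run:
```python
from h import *
Q=[.59177,-.04202,-1.49655]
s=bot.observe(); print(s['clock'],s['position'],s['tool_rot'],s['force'].round(1),s['moment'].round(2))
for c in ['wrist','top','scene']:
    f=bot.grab_frame(c); print(c,[(inv(Q,d['position']).tolist(),round(d['score'],2)) for d in bot.find_in(c,'collar')[:3]])
```

```text
23.4 [0.60745789 0.0529384  0.25342279] [ 3.1412507   0.00385345 -3.06952982] [-0.1  0.2 -1.3] [ 0.   -0.02 -0.03]
wrist [([-25.1, 15.1, 11.7], 0.84), ([-356.8, -29.1, 13.9], 0.43), ([97.2, -5.1, 66.7], 0.17)]
top []
scene [([-28.2, 21.6, 11.7], 0.49)]
```

{"method": "apply_moves", "body": {
  "claw": [0.02, 0.02, 0.02, 0.02, 0.02, 0.02, 0.02, 0.02, 0.02, 0.02, 0.02, 0.02, 0.02, 0.02, 0.02, 0.02, 0.02],
  "xyz": [
    [0, 0, 0],
    [0, 0, 0],
    [0.0069, 0.0199, 0],
    [0.0069, 0.0199, 0],
    [0.0069, 0.0199, 0],
    [0.0069, 0.0199, 0],
    [0.0069, 0.0199, 0],
    [0.0069, 0.0199, 0],
    [0.0069, 0.0199, 0],
    [0.0069, 0.0199, 0],
    [0.0069, 0.0199, 0],
    [0.0069, 0.0199, 0],
    [0.0069, 0.0199, 0],
    [0.0069, 0.0199, 0],
    [0.0069, 0.0199, 0],
    [0, 0, 0],
    [0, 0, 0]
  ],
  "twist": [
    [0, 0, 0.076],
    [0, 0, 0.0757],
    [0, 0, 0],
    [0, 0, 0],
    [0, 0, 0],
    [0, 0, 0],
    [0, 0, 0],
    [0, 0, 0],
    [0, 0, 0],
    [0, 0, 0],
    [0, 0, 0],
    [0, 0, 0],
    [0, 0, 0],
    [0, 0, 0],
    [0, 0, 0],
    [0, 0, 0],
    [0, 0, 0]
  ]
}}

```text
clock: 25.4
position: [0.5375, 0.3179, 0.2499]
tool_rot: [-3.141, -0.001, 3.063]
force: [0.5, -0.4, -1.7]
grip_width: 0.0228
finger_force: 78.6
```

Run:
```python
from h import *
F=[];S=[]
for i in range(4):
    f=bot.grab_frame('wrist'); s=bot.observe(); F.append(np.r_[s['position'],s['tool_rot']%(2*np.pi)])
print(np.mean(F,0).round(4),np.std(F,0).round(4),s['clock'])
np.savez('pics/w11.png.npz',**f)
```

```text
[0.538  0.3171 0.2503 3.1422 3.1415 3.0612] [1.0000e-04 1.0000e-04 1.0000e-04 2.0000e-04 3.1415e+00 3.0000e-04] 25.6
```

{"method": "apply_moves", "body": {
  "claw": [0.02, 0.02, 0.02, 0.02, 0.02, 0.02, 0.02, 0.02],
  "xyz": [
    [-0.0002, 0.0024, 0],
    [0, 0, 0.008],
    [0, 0, 0.008],
    [0, 0, 0.008],
    [0, 0, 0.007],
    [0, 0, 0.007],
    [0, 0, 0.007],
    [0, 0, 0]
  ],
  "twist": [
    [0, 0, -0.0013],
    [0, 0, 0],
    [0, 0, 0],
    [0, 0, 0],
    [0, 0, 0],
    [0, 0, 0],
    [0, 0, 0],
    [0, 0, 0]
  ]
}}

```text
clock: 26.4
position: [0.5378, 0.32, 0.2044]
tool_rot: [-3.141, -0.001, 3.063]
force: [0.3, 0.0, -1.2]
grip_width: 0.0228
finger_force: 78.6
```

{"method": "apply_moves", "body": {
  "claw": [0.02, 0.02, 0.02, 0.02, 0.02, 0.02, 0.02],
  "xyz": [
    [0, 0, 0.005],
    [0, 0, 0.006],
    [0, 0, 0.006],
    [0, 0, 0.006],
    [0, 0, 0.006],
    [0, 0, 0.006],
    [0, 0, 0]
  ],
  "twist": [
    [0, 0, 0],
    [0, 0, 0],
    [0, 0, 0],
    [0, 0, 0],
    [0, 0, 0],
    [0, 0, 0],
    [0, 0, 0]
  ]
}}

```text
clock: 27.1
position: [0.5378, 0.32, 0.1695]
tool_rot: [-3.141, -0.001, 3.063]
force: [0.5, -0.4, -1.9]
grip_width: 0.0231
finger_force: 78.6
```

{"method": "apply_moves", "body": {
  "claw": [0.02, 0.02, 0.02, 0.02, 0.02, 0.02, 0.02, 0.02],
  "xyz": [
    [0, 0, 0.006],
    [0, 0, 0.008],
    [0, 0, 0.008],
    [0, 0, 0.008],
    [0, 0, 0.008],
    [0, 0, 0.006],
    [0, 0, 0.004],
    [0, 0, 0]
  ],
  "twist": [
    [0, 0, 0],
    [0, 0, 0],
    [0, 0, 0],
    [0, 0, 0],
    [0, 0, 0],
    [0, 0, 0],
    [0, 0, 0],
    [0, 0, 0]
  ]
}}

```text
clock: 27.9
position: [0.5379, 0.3202, 0.1219]
tool_rot: [-3.141, -0.001, 3.063]
force: [-0.2, -0.5, -1.4]
grip_width: 0.0231
finger_force: 78.6
```

{"method": "apply_moves", "body": {
  "claw": [0.02, 0.02, 0.02, 0.02],
  "xyz": [
    [0, 0, 0.001],
    [0, 0, 0.0008],
    [0, 0, 0],
    [0, 0, 0]
  ],
  "twist": [
    [0, 0, 0],
    [0, 0, 0],
    [0, 0, 0],
    [0, 0, 0]
  ]
}}

```text
clock: 28.3
position: [0.5382, 0.3203, 0.1209]
tool_rot: [3.141, 0.0, 3.063]
force: [0.2, 0.5, -1.5]
grip_width: 0.0233
finger_force: 78.6
```

{"method": "apply_moves", "body": {
  "claw": [0.02, 0.02, 0.02, 0.02],
  "xyz": [
    [0, 0, 0.0006],
    [0, 0, 0.0006],
    [0, 0, 0],
    [0, 0, 0]
  ],
  "twist": [
    [0, 0, 0],
    [0, 0, 0],
    [0, 0, 0],
    [0, 0, 0]
  ]
}}

```text
clock: 28.7
position: [0.5381, 0.3202, 0.1195]
tool_rot: [-3.142, -0.0, 3.063]
force: [0.4, 0.4, -2.0]
grip_width: 0.0229
finger_force: 78.6
```

{"method": "apply_moves", "body": {
  "claw": [0.02, 0.02, 0.02],
  "xyz": [
    [0, 0, 0.0006],
    [0, 0, 0],
    [0, 0, 0]
  ],
  "twist": [
    [0, 0, 0],
    [0, 0, 0],
    [0, 0, 0]
  ]
}}

```text
clock: 29.0
position: [0.5382, 0.3203, 0.1192]
tool_rot: [3.141, 0.0, 3.063]
force: [-2.1, -1.4, 5.3]
grip_width: 0.0231
finger_force: 79.5
```

{"method": "apply_moves", "body": {
  "claw": [0.02, 0.02, 0.02],
  "xyz": [
    [0, 0, 0.0005],
    [0, 0, 0],
    [0, 0, 0]
  ],
  "twist": [
    [0, 0, 0],
    [0, 0, 0],
    [0, 0, 0]
  ]
}}

```text
clock: 29.3
position: [0.5382, 0.3202, 0.1192]
tool_rot: [3.141, 0.0, 3.063]
force: [-4.7, -3.2, 13.1]
grip_width: 0.0235
finger_force: 80.8
```

{"method": "apply_moves", "body": {
  "claw": [0.02, 0.03, 0.05, 0.07, 0.085, 0.085, 0.085, 0.085],
  "xyz": [
    [0, 0, -0.0006],
    [0, 0, 0],
    [0, 0, 0],
    [0, 0, 0],
    [0, 0, 0],
    [0, 0, 0],
    [0, 0, 0],
    [0, 0, 0]
  ],
  "twist": [
    [0, 0, 0],
    [0, 0, 0],
    [0, 0, 0],
    [0, 0, 0],
    [0, 0, 0],
    [0, 0, 0],
    [0, 0, 0],
    [0, 0, 0]
  ]
}}

```text
clock: 30.1
position: [0.5381, 0.3202, 0.119]
tool_rot: [3.142, 0.0, 3.063]
force: [0.8, 0.6, -0.8]
grip_width: 0.0853
finger_force: 0.0
```

{"method": "apply_moves", "body": {
  "claw": [0.085, 0.085, 0.085, 0.085, 0.085, 0.085, 0.085, 0.085, 0.085, 0.085, 0.085, 0.085],
  "xyz": [
    [0, 0, -0.005],
    [0, 0, -0.01],
    [0, 0, -0.012],
    [0, 0, -0.015],
    [0, 0, -0.015],
    [0, 0, -0.015],
    [0, 0, -0.015],
    [0, 0, -0.015],
    [0, 0, -0.015],
    [0, 0, -0.015],
    [0, 0, 0],
    [0, 0, 0]
  ],
  "twist": [
    [0, 0, 0],
    [0, 0, 0],
    [0, 0, 0],
    [0, 0, 0],
    [0, 0, 0],
    [0, 0, 0],
    [0, 0, 0],
    [0, 0, 0],
    [0, 0, 0],
    [0, 0, 0],
    [0, 0, 0],
    [0, 0, 0]
  ]
}}

```text
clock: 31.3
position: [0.5381, 0.3202, 0.2514]
tool_rot: [3.141, 0.0, 3.063]
force: [-0.3, 1.0, -0.2]
grip_width: 0.085
finger_force: 0.0
```

Run:
```python
from h import *
Q=[.59177,-.04202,-1.49655]; K=[.5353,.3252,-1.6501]
s=bot.observe(); print(s['clock'],s['position'],s['force'].round(1),s['grip_width'])
for c in ['wrist','top','scene']:
    f=save(c,c+'_end.png')
    for q in ['collar','rod','rod_grip','tumbler','paperweight','paddle']: print(c,q,[(np.round(d['position'],3).tolist(),inv(Q,d['position']).tolist() if q=='collar' else inv(K,d['position']).tolist(),round(d['score'],2)) for d in bot.find_in(c,q)[:1]])
# compare handle pixels to w1 with template match
a=L('w1.png')['img']; b=L('wrist_end.png')['img']; t=a[203:276,292:336]
r=cv2.matchTemplate(b[150:350,200:440],t,cv2.TM_CCOEFF_NORMED); print(cv2.minMaxLoc(r)[1::2])
t=a[155:252,340:442]; r=cv2.matchTemplate(b[100:300,280:500],t,cv2.TM_CCOEFF_NORMED); print('rack was 60,55 ->',cv2.minMaxLoc(r)[1::2],'handle was 92,53')
```

```text
31.3 [0.53808802 0.32022175 0.25142273] [-0.3  1.  -0.2] 0.08497293366390336
wrist collar [([0.604, -0.013, 0.009], [-27.6, 14.4, 8.8], 0.52)]
wrist rod []
wrist rod_grip [([0.527, 0.323, 0.171], [3.3, -8.2, 170.9], 0.9)]
wrist tumbler [([0.652, 0.141, 0.059], [174.7, 130.8, 59.3], 0.61)]
wrist paperweight []
wrist paddle []
top collar []
top rod [([0.532, 0.306, 0.145], [19.2, -2.1, 145.3], 0.83)]
top rod_grip [([0.531, 0.311, 0.148], [14.3, -3.5, 148.5], 0.53)]
top tumbler []
top paperweight [([0.425, -0.368, 0.047], [700.1, -54.8, 47.1], 0.81)]
top paddle [([0.605, -0.416, 0.016], [733.1, 127.8, 15.5], 0.83)]
scene collar [([0.614, -0.015, 0.013], [-25.7, 24.0, 12.8], 0.58)]
scene rod [([0.538, 0.319, 0.146], [6.3, 3.2, 146.3], 0.86)]
scene rod_grip [([0.539, 0.323, 0.143], [2.1, 4.1, 143.3], 0.81)]
scene tumbler [([0.679, 0.149, 0.063], [164.1, 157.1, 63.4], 0.85)]
scene paperweight [([0.441, -0.354, 0.039], [684.2, -40.3, 38.9], 0.69)]
scene paddle [([0.61, -0.405, 0.018], [721.7, 132.3, 17.5], 0.71)]
(0.9709739089012146, (96, 50))
rack was 60,55 -> (0.9843059778213501, (59, 53)) handle was 92,53
```

```bash
python3 -c "
from workcell import bot; print(bot.job_done())"
```

```text
the job is handed in; nothing more can be done
None
```

The collar is out of the gap, flat on the bench about 12 mm clear of the mouth; the rod hangs back in its rack slot about 3 mm along from where it was, nearer the slot's middle, and the job is handed in at about 31.5 s with no result returned.

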